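# Shut the blade drawer and find the lock with the key

## Robot

A 6-joint arm with a two-finger parallel gripper is mounted at the origin on a cart in front of the work surface, level with it; the furniture and walls round the work are solid. World frame = base frame: x ahead of the robot, y to its left, z up, the work surface at z = 0. Lengths are in m, angles in rad, forces in N, time in s.
With the tool pointing down it reaches from about 0.4 to 0.825 m from the base axis. Payload 7 kg.
Tool frame: the origin (TCP) lies midway between the tips of the shut fingers; the grasp point (between the pads) lies 19 mm behind it; z points along the fingers, y is the line along which they close (so a half turn about z gives the same grasp; the last joint's range is limited). The gripper opens to 88 mm and grips with 3 to 60 N. Pads are 19 mm wide; open, the fingers measure 130 mm over their backs; the gripper's body (78 mm by 193 mm) begins 47 mm behind the grasp point.
Start: joints at [-0.947, 0.359, 0.012, 0, -1.224, -0.288], TCP at [0.222, -0.637, 0.227] pointing down, gripper open.
Joint ranges: [-3.07, 3.07], [-1.43, 2.12], [-1.02, 1.25], [-3.03, 1.67], [-3.05, -0], [-3.03, 3.03]. Speed limits (rad/s): [2.39, 2.39, 3.01, 3.14, 3.14, 3.14].

## Interface

Orientations are given as [roll, pitch, yaw] about the fixed x, y, z axes, in that order (R = Rz(yaw) Ry(pitch) Rx(roll)).
In Python, from station import monitor, viewer, arm gives the robot as it stands.
- The arm moves only by the tool move_arm, never from a script. Its argument "deltas" is a list that holds one entry, the list of rows, each a list of 7 numbers: the turn, a rotation vector about the tool's x, y, z in degrees, then the shift along the tool's x, y, z in m, then the finger opening in m, from 0 to 0.0876. A call has 1 to 12 rows; each row is the pose to reach, as a shift and turn from the pose commanded when the call began, along the tool's axes at that moment; what a row does not reach only later rows make up. A row lasts 1/12 s, in which the tool goes at most 41.7 mm and 7.16 degrees, less where a joint would pass 70% of its speed; a pose out of reach is approached as far as the arm can. A call with a gripper value outside its range is refused whole. The fingers move at their own pace and stop on an object; "force" is the grip in N (left out, the last holds). Time passes only in rows, so rows that repeat a pose let the fingers close. It gives the time, the measured TCP pose, the force and the opening at its end, in the units of the state.
- monitor.get_state(): the state, without advancing time (a new reading comes with each control period).
- viewer.grab_frame(name): name is "scene" or "side" or "wrist"; returns a dict with "frame" (480x640x3 uint8, blue, green, red), "vfov" (degrees; the focal length in pixels is half the picture's height over the tangent of half this angle, whatever the lens; pixels are square), "cx", "cy" (the principal point, pixels), "D" ([k1, k2, p1, p2, k3] as OpenCV has them; the pictures are not rectified), "xyz" and "orientation" of the camera in the world; the wrist camera has in their place "hand_eye" (4x4, takes a point from camera to tool coordinates, whose origin is the TCP and whose axes are the flange's). Camera axes: x right, y down, z forward; pixel columns grow to the right and rows downward; lengths in m; the calibration is good to about 2 mm. A picture is of the moment at which its call begins: read the wrist's pose just before it. There is no depth.
- arm.job_done(): hands the job in, once; it reports no verdict.
The state is a dict: "t": time; "q": joint angles; "qd": joint speeds; "joint_efforts": joint torques, N m; "eef_pos": TCP position; "ee_rot": TCP orientation; "force": force on the tool from outside, world axes, zero at the start; "moment": the same for the moment, N m; "width": finger opening in m.
Only numpy, scipy, OpenCV 4.12 (cv2) and the standard library are available. Lean on these libraries where they do the work, as an engineer would, in place of code of your own. Each camera call takes 0.05 s, during which the arm holds its last target. There are 200 camera calls.

## Task

Push the open drawer of the small blue-and-steel lock box fully shut, then lock it: turn the key on its top back and forth until the key finds its catch and drops fully down, and let go of it. Do not knock over or shift the ramekin, the spice jar or the lidded tub.

Things in the scene. Friction and masses are not known exactly. Their poses are not given: they have to be found in the camera images.
- lockbox: Lock box fixed to the table: steel with a blue top plate and blue drawer front, 174 x 224 mm, 75 mm high. Origin: centre of its underside. Its x axis points from the drawer front to the back, y to the left, z up. The key stands on the top plate 20 mm behind the centre (x = +20 mm, y = 0) on a flat aluminium rosette 48 mm across whose top is 80 mm above the table.
- drawer_pull (a point): Middle of the front face of the dark pull lip on the drawer's front (lip 90 mm wide, 10 mm high, 16 mm deep; 30 mm above the table). Axes as the lock box. Push it along the lock box's +x to shut the drawer. When the drawer is shut, this point is 102.5 mm in front of the lock box's centre.
- drawer (a joint): How far the drawer stands open, m: 0 is fully shut against its stop, up to 0.07. Rubs with about 2 N and stays where it is left. The bolt of the lock can only go down while the drawer is within about 3 mm of shut.
- key_head (a point): Centre of the key's head, a black and yellow plate standing upright: 44 mm wide along its y axis, 10 mm thick along its x axis, 32 mm high (z, up). It stands on a shank, so that the head spans 94 to 126 mm above the table before locking and 82 to 114 mm once locked. A red band shows on the shank below the head until the key is down.
- key (a joint): Turn of the key about the vertical, rad, anticlockwise from above positive, relative to the lock box; 0 is the head lying across the box (the head's x axis along the box's x). Stops at -0.75 and +0.75. Turns with very little effort (under 0.1 N m). There is one catch, at an angle that cannot be seen from outside, somewhere centred between 0.40 and 0.64 rad to one side or the other, and about 0.25 rad wide. Once the key is down it can turn no more than that.
- plunger (a joint): How far the key has gone down, m: about 0 to 0.001 is up, 0.012 fully down (locked). A spring and the key's weight pull it down with about 6 N, so over the catch it drops by itself if the head is held loosely (fingers just round it) or let go; away from the catch pressing it down does nothing.
- ramekin_0: Small steel sauce cup, 65 mm across, 37 mm high, loose bystander. Origin: centre of its underside.
- spice_jar_2: White-capped spice jar, 47 mm across, 98 mm high, loose bystander. Origin: centre of its underside.
- food_tub_1: Round white lidded food tub, 129 mm across, 56 mm high, loose bystander. Origin: centre of its underside.

How it is judged:
By the outcome, as a careful person would: the job done as asked, in the order asked, and still so for the second after the job is handed in, with the robot touching nothing.
It also fails if it takes over 58 s, if anything falls off the work surface, if the arm or the gripper's body presses on something with over 40 N, if the wrist force passes 120 N, or if a joint passes its speed limit or range.

## Working session

There is one attempt and no reset: what is moved stays moved. The work goes in short steps, Python scripts to look and compute and a tool call to move; the robot and the scene stay as the last step left them, time stands still between calls to the robot, and variables do not carry over. Pictures are saved under pics/ and viewed, on a budget of 10 in all, crops included, one or two more only if the job needs it, and the job is handed in when it is done.

Besides the shell and the picture viewer there is one more tool, called after "Request:" as name([rows], argument=value, ...), one row to a line, values as JSON. move_arm: Moves the arm, as the interface text tells. Its arguments: {"type":"object","properties":{"deltas":{"type":"array","items":{"type":"array","items":{"type":"array","items":{"type":"number"}}}},"force":{"type":"number"}},"required":["deltas"]}

```bash
mkdir -p pics
cat > h.py <<'E'
import numpy as np, cv2, json
from scipy.spatial.transform import Rotation as R
from station import monitor, viewer, arm
def grab(name, fn):
    s=monitor.get_state(); f=viewer.grab_frame(name)
    cv2.imwrite(f'pics/{fn}.png', f['frame'])
    if name=='wrist':
        T=np.eye(4); T[:3,:3]=R.from_euler('xyz',s['ee_rot']).as_matrix(); T[:3,3]=s['eef_pos']
        C=T@np.array(f['hand_eye'])
    else:
        C=np.eye(4); o=np.array(f['orientation']); 
        C[:3,:3]=o if o.shape==(3,3) else R.from_euler('xyz',o).as_matrix(); C[:3,3]=f['xyz']
    fl=240/np.tan(np.radians(f['vfov'])/2)
    d=dict(C=C.tolist(),K=[[fl,0,f['cx']],[0,fl,f['cy']],[0,0,1]],D=list(map(float,f['D'])))
    json.dump(d,open(f'pics/{fn}.json','w')); return s
def load(fn):
    d=json.load(open(f'pics/{fn}.json')); return [np.array(d[k],float) for k in 'CKD']
def pix2z(fn,uv,z):
    C,K,D=load(fn); p=cv2.undistortPoints(np.array(uv,float).reshape(-1,1,2),K,D)[:,0]
    d=np.c_[p,np.ones(len(p))]@C[:3,:3].T; return C[:3,3]+d*((z-C[2,3])/d[:,2])[:,None]
def proj(fn,P):
    C,K,D=load(fn); Q=np.linalg.inv(C); r=cv2.Rodrigues(Q[:3,:3])[0]
    return cv2.projectPoints(np.array(P,float).reshape(-1,1,3),r,Q[:3,3],K,D)[0][:,0]
E
python3 - <<'E'
from h import *
s=grab('scene','s0'); grab('side','d0'); print({k:np.round(v,3) for k,v in s.items()})
for n in('s0','d0'):print(np.round(load(n)[0],2).tolist())
E
```

```text
{'t': np.float64(0.0), 'q': array([-0.947,  0.359,  0.011, -0.   , -1.224, -0.288]), 'qd': array([-0.   , -0.002, -0.   ,  0.   , -0.001, -0.   ]), 'joint_efforts': array([-0.0000e+00, -5.8271e+01,  2.9308e+01,  6.9980e+00,  7.0000e-03,
       -0.0000e+00]), 'eef_pos': array([ 0.222, -0.637,  0.226]), 'ee_rot': array([ 3.14 , -0.   , -2.806]), 'force': array([-1.215, -0.013,  0.24 ]), 'moment': array([0.038, 0.071, 0.03 ]), 'width': np.float64(0.088)}
[[-0.4, -0.76, 0.51, -0.06], [-0.92, 0.34, -0.21, 0.23], [-0.01, -0.55, -0.83, 1.03], [0.0, 0.0, 0.0, 1.0]]
[[-0.94, -0.19, 0.27, 0.18], [-0.33, 0.58, -0.75, 1.03], [-0.01, -0.8, -0.61, 0.93], [0.0, 0.0, 0.0, 1.0]]
```

View pics/s0.png

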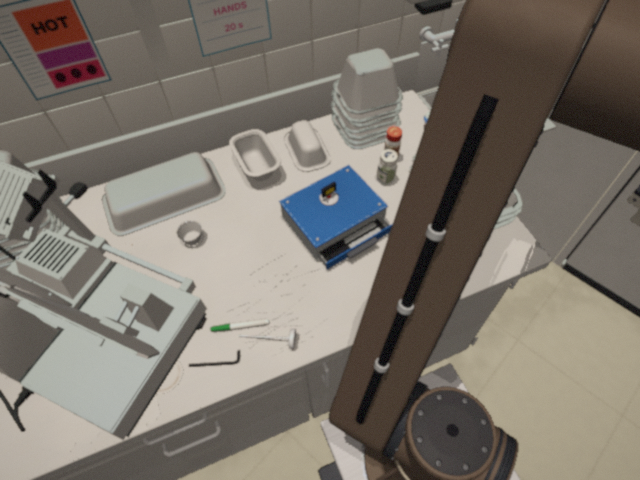

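View pics/d0.png

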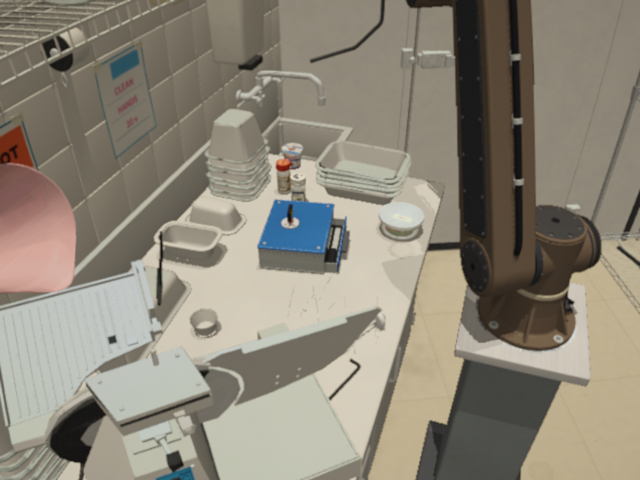

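The box is at about (333,210) in the scene view, with top-plate corners near (281,207), (347,169), (387,207) and (318,248). The drawer stands open toward the lower right and the key is at (329,192). The spice jar (387,167) is beside it; the ramekin is at (190,235). In the side view the tub is at (402,220).

Run:
```python
from h import *
print(pix2z('s0',[(281,207),(347,169),(387,207),(318,248)],.075).round(3))
print('side',pix2z('d0',[(271,203),(335,206),(325,272),(261,265)],.075).round(3))
print('rosette',pix2z('s0',[(329,199)],.08).round(3),pix2z('d0',[(289,223)],.08).round(3))
print('drawer ends top',pix2z('s0',[(325,263),(391,228)],.06).round(3))
print('jar cap',pix2z('s0',[(389,156)],.098).round(3),pix2z('d0',[(298,177)],.098).round(3))
print('tub',pix2z('d0',[(402,216)],.056).round(3),'ram',pix2z('s0',[(190,230)],.037).round(3))
a=cv2.imread('pics/s0.png')[140:280,260:420]; b=cv2.imread('pics/d0.png')[160:280,245:435]
cv2.imwrite('pics/c0.png',np.hstack([cv2.resize(a,(400,350),interpolation=3),cv2.resize(b,(400,350),interpolation=3)]))
```

```text
[[ 0.654  0.05   0.075]
 [ 0.704 -0.159  0.075]
 [ 0.545 -0.198  0.075]
 [ 0.502  0.011  0.075]]
side [[ 0.722 -0.145  0.075]
 [ 0.545 -0.188  0.075]
 [ 0.484  0.089  0.075]
 [ 0.64   0.114  0.075]]
rosette [[ 0.625 -0.071  0.08 ]] [[ 0.636 -0.065  0.08 ]]
drawer ends top [[ 0.465  0.009  0.06 ]
 [ 0.492 -0.183  0.06 ]]
jar cap [[ 0.682 -0.273  0.098]] [[ 0.685 -0.267  0.098]]
tub [[ 0.36  -0.226  0.056]] ram [[0.708 0.284 0.037]]
```

View pics/c0.png

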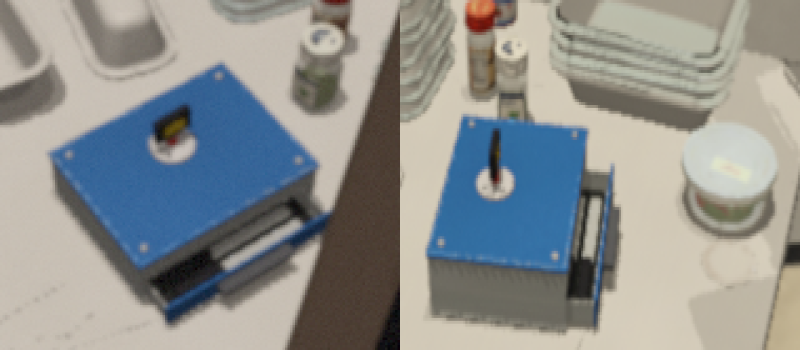

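```bash
cat >> h.py <<'E'
def tl(p,yaw):
    s=monitor.get_state(); A=R.from_euler('xyz',s['ee_rot']); B=R.from_euler('xyz',[np.pi,0,yaw])
    print('rot',np.degrees((A.inv()*B).as_rotvec()).round(1),'shift',A.inv().apply(np.array(p)-s['eef_pos']).round(4))
E
python3 - <<'E'
from h import *
tl([.47,-.105,.28],-2.91); print(monitor.get_state()['q'], viewer.grab_frame('wrist')['hand_eye'])
E
```

```text
rot [ 0.1 -0.   6. ] shift [-0.4091  0.4207 -0.0537]
[-9.46910063e-01  3.59339838e-01  1.11654887e-02 -3.27744438e-04
 -1.22409577e+00 -2.88077125e-01] [[ 6.70543219e-04 -9.54650129e-01 -2.97729209e-01  8.16000751e-02]
 [ 9.99999774e-01  6.52913092e-04  1.58665990e-04  2.39425920e-05]
 [ 4.29207908e-05 -2.97729248e-01  9.54650351e-01 -1.58198229e-01]
 [ 0.00000000e+00  0.00000000e+00  0.00000000e+00  1.00000000e+00]]
```

Request:
move_arm([
  [[0, 0, 1, -0.034, 0.035, -0.005, 0.0], [0, 0, 1, -0.068, 0.07, -0.01, 0.0], [0, 0, 2, -0.1, 0.105, -0.015, 0.0], [0, 0, 3, -0.136, 0.14, -0.02, 0.0], [0, 0, 4, -0.17, 0.175, -0.025, 0.0], [0, 0, 5, -0.2, 0.21, -0.03, 0.0], [0, 0, 6, -0.238, 0.245, -0.034, 0.0], [0, 0, 6, -0.272, 0.28, -0.038, 0.0], [0, 0, 6, -0.306, 0.315, -0.042, 0.0], [0, 0, 6, -0.34, 0.35, -0.046, 0.0], [0, 0, 6, -0.375, 0.385, -0.05, 0.0], [0, 0, 6, -0.409, 0.42, -0.054, 0.0]],
])

```text
t: 1.15
eef_pos: [0.4326, -0.184, 0.2736]
ee_rot: [-3.142, 0.001, -2.91]
force: [1.6, 0.0, -0.1]
width: 0.0134
```

Request:
move_arm([
  [[0, 0, 0, 0, 0, 0, 0], [0, 0, 0, 0, 0, 0, 0], [0, 0, 0, 0, 0, 0, 0]],
])

```text
t: 1.4
eef_pos: [0.4323, -0.1857, 0.2731]
ee_rot: [3.141, -0.0, -2.909]
force: [-0.5, 0.3, 0.7]
width: 0.0009
```

Run:
```python
from h import *
s=grab('wrist','w1'); print({k:np.round(s[k],3) for k in('t','eef_pos','ee_rot','force','q')})
```

```text
{'t': np.float64(1.4), 'eef_pos': array([ 0.432, -0.186,  0.273]), 'ee_rot': array([ 3.141, -0.   , -2.909]), 'force': array([-0.544,  0.319,  0.739]), 'q': array([ 0.014, -0.015, -0.343, -0.   , -1.244, -1.352])}
```

View pics/w1.png

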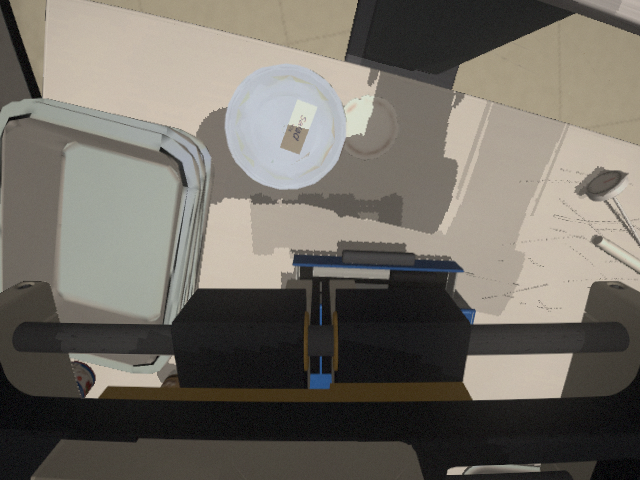

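The wrist view is upside down: image down points away from the robot. It shows the tub at (287,127), the lip's front edge at about (343..414,252) and the drawer front at about (294..462,264).

Run:
```python
from h import *
lip=pix2z('w1',[(343,251),(413,254)],.033); fr=pix2z('w1',[(294,258),(462,264)],.06); tub=pix2z('w1',[(287,127)],.056)
print(lip.round(3),fr.round(3),tub.round(3))
v=lip[0]-lip[1];v2=fr[0]-fr[1];print(np.linalg.norm(v),np.linalg.norm(v2)) 
for w in(v,v2):print('yaw',np.arctan2(-w[0],w[1])%np.pi)
yaw=.23;x=np.array([np.cos(yaw),np.sin(yaw)]);c=np.array([.601,-.074])
print('lip rel box', (lip[:,:2]-c)@x, (lip[:,:2]-c)@[-x[1],x[0]])
tl([*(c-.185*x),.20],yaw-np.pi); tl([*(c-.185*x),.024],yaw-np.pi)
```

```text
[[ 0.486 -0.145  0.033]
 [ 0.47  -0.061  0.033]] [[ 0.498 -0.201  0.06 ]
 [ 0.461 -0.011  0.06 ]] [[ 0.36  -0.238  0.056]]
0.08566057125486894 0.19353294309594107
yaw 0.18702251175591922
yaw 0.19380702985985065
lip rel box [-0.12830426 -0.12462392] [-0.04266339  0.04291808]
rot [ 0.  -0.   0.1] shift [-0.0052  0.0709  0.0731]
rot [ 0.  -0.   0.1] shift [-0.0053  0.0709  0.2491]
```

Request:
move_arm([
  [[0, 0, 1, -0.003, 0.025, 0.02, 0], [0, 0, 2, -0.006, 0.05, 0.045, 0], [0, 0, 2, -0.01, 0.0755, 0.07, 0], [0, 0, 2, -0.01, 0.0755, 0.1, 0], [0, 0, 2, -0.01, 0.0755, 0.13, 0], [0, 0, 2, -0.01, 0.0755, 0.16, 0], [0, 0, 2, -0.01, 0.0755, 0.19, 0], [0, 0, 2, -0.01, 0.0755, 0.21, 0], [0, 0, 2, -0.01, 0.0755, 0.23, 0], [0, 0, 2, -0.01, 0.0755, 0.245, 0], [0, 0, 2, -0.01, 0.0755, 0.249, 0], [0, 0, 2, -0.01, 0.0755, 0.249, 0]],
])

```text
t: 2.45
eef_pos: [0.4237, -0.1116, 0.0233]
ee_rot: [-3.142, -0.003, -2.948]
force: [0.5, -0.7, 0.0]
width: 0.0005
```

Run:
```python
from h import *
s=grab('wrist','w2');print({k:np.round(s[k],3) for k in('t','eef_pos','ee_rot','force','q')})
```

```text
{'t': np.float64(2.45), 'eef_pos': array([ 0.424, -0.112,  0.023]), 'ee_rot': array([-3.142e+00, -3.000e-03, -2.948e+00]), 'force': array([ 0.546, -0.665,  0.026]), 'q': array([ 0.196,  0.226, -0.749,  0.   , -0.599, -1.573])}
```

Request:
move_arm([
  [[0, 0, 0, -0.01, 0, 0, 0], [0, 0, 0, -0.02, 0, 0, 0], [0, 0, 0, -0.027, 0, 0, 0], [0, 0, 0, -0.032, 0, 0, 0], [0, 0, 0, -0.037, 0, 0, 0], [0, 0, 0, -0.042, 0, 0, 0], [0, 0, 0, -0.047, 0, 0, 0], [0, 0, 0, -0.052, 0, 0, 0], [0, 0, 0, -0.057, 0, 0, 0], [0, 0, 0, -0.06, 0, 0, 0], [0, 0, 0, -0.062, 0, 0, 0]],
])

```text
t: 3.42
eef_pos: [0.4859, -0.0982, 0.0241]
ee_rot: [-3.142, -0.001, -2.945]
force: [-2.7, -0.4, 0.4]
width: 0.0006
```

Request:
move_arm([
  [[0, 0, 0, -0.001, 0, 0, 0], [0, 0, 0, -0.002, 0, 0, 0], [0, 0, 0, -0.003, 0, 0, 0]],
])

```text
t: 3.67
eef_pos: [0.4884, -0.0977, 0.0241]
ee_rot: [3.142, -0.001, -2.946]
force: [-1.7, -0.7, -0.6]
width: 0.0007
```

Request:
move_arm([
  [[0, 0, 0, -0.001, 0, 0, 0], [0, 0, 0, -0.002, 0, 0, 0], [0, 0, 0, -0.003, 0, 0, 0]],
])

```text
t: 3.92
eef_pos: [0.4915, -0.097, 0.0242]
ee_rot: [3.142, -0.0, -2.946]
force: [-2.5, -0.3, -0.3]
width: 0.0004
```

Request:
move_arm([
  [[0, 0, 0, -0.001, 0, 0, 0], [0, 0, 0, -0.002, 0, 0, 0], [0, 0, 0, -0.003, 0, 0, 0]],
])

```text
t: 4.17
eef_pos: [0.4946, -0.0964, 0.0243]
ee_rot: [3.142, -0.0, -2.945]
force: [-2.6, -1.0, -1.1]
width: 0.0005
```

Request:
move_arm([
  [[0, 0, 0, -0.001, 0, 0, 0], [0, 0, 0, -0.002, 0, 0, 0], [0, 0, 0, -0.002, 0, 0, 0]],
])

```text
t: 4.42
eef_pos: [0.4969, -0.0959, 0.0243]
ee_rot: [-3.142, 0.0, -2.945]
force: [-0.5, -0.2, -0.3]
width: 0.0004
```

Request:
move_arm([
  [[0, 0, 0, -0.001, 0, 0, 0], [0, 0, 0, -0.002, 0, 0, 0], [0, 0, 0, -0.002, 0, 0, 0]],
])

```text
t: 4.67
eef_pos: [0.4988, -0.0956, 0.0243]
ee_rot: [-3.142, 0.0, -2.945]
force: [-2.0, -0.4, 0.1]
width: 0.0001
```

Request:
move_arm([
  [[0, 0, 0, -0.001, 0, 0, 0], [0, 0, 0, -0.002, 0, 0, 0], [0, 0, 0, -0.002, 0, 0, 0]],
])

```text
t: 4.92
eef_pos: [0.5007, -0.0952, 0.0243]
ee_rot: [-3.142, 0.0, -2.945]
force: [-0.7, -0.6, -0.7]
width: 0.0004
```

Request:
move_arm([
  [[0, 0, 0, -0.001, 0, 0, 0], [0, 0, 0, -0.002, 0, 0, 0], [0, 0, 0, -0.002, 0, 0, 0]],
])

```text
t: 5.17
eef_pos: [0.5017, -0.095, 0.0242]
ee_rot: [3.142, -0.002, -2.946]
force: [-5.5, -2.5, 2.1]
width: 0.0003
```

Run:
```python
from h import *
s=grab('scene','s3');grab('side','d3');print({k:np.round(s[k],3) for k in('t','eef_pos','ee_rot','force','q')})
a=cv2.imread('pics/s3.png')[140:280,260:420]; b=cv2.imread('pics/d3.png')[160:280,245:435]
cv2.imwrite('pics/c3.png',np.hstack([cv2.resize(a,(400,350),interpolation=3),cv2.resize(b,(400,350),interpolation=3)]))
```

```text
{'t': np.float64(5.167), 'eef_pos': array([ 0.502, -0.095,  0.024]), 'ee_rot': array([ 3.142e+00, -2.000e-03, -2.946e+00]), 'force': array([-5.549, -2.454,  2.143]), 'q': array([ 0.198,  0.323, -0.591, -0.   , -0.659, -1.573])}
```

View pics/c3.png

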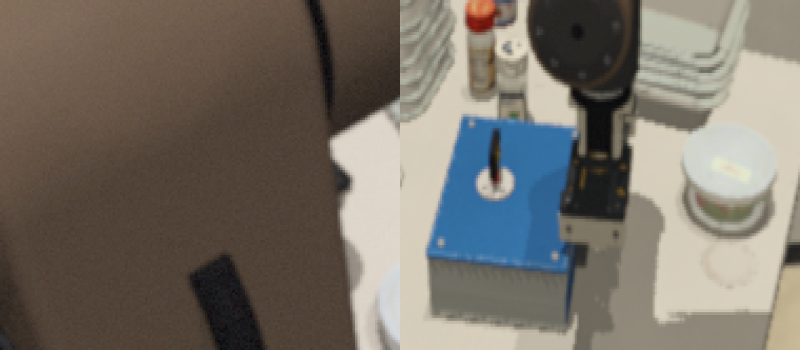

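The force is rising, and in the side view the drawer front now sits against the box, which is close to its stop. I'll push a little more to confirm, watching the force.

Request:
move_arm([
  [[0, 0, 0, -0.001, 0, 0, 0], [0, 0, 0, -0.002, 0, 0, 0], [0, 0, 0, -0.002, 0, 0, 0]],
])

```text
t: 5.52
eef_pos: [0.5018, -0.095, 0.024]
ee_rot: [3.141, -0.005, -2.946]
force: [-9.6, -1.3, 7.2]
width: 0.0005
```

Request:
move_arm([
  [[0, 0, 0, 0.01, 0, 0, 0], [0, 0, 0, 0.025, 0, 0, 0], [0, 0, 0, 0.03, 0, -0.02, 0], [0, 0, 0, 0.03, 0, -0.05, 0], [0, 0, -4, 0.03, 0, -0.085, 0], [0, 0, -10, 0.03, 0, -0.12, 0], [0, 0, -16, 0.03, 0, -0.155, 0.02], [0, 0, -22, 0.03, 0, -0.19, 0.05], [0, 0, -28, 0.01, 0.005, -0.226, 0.08], [0, 0, -34, -0.02, 0.01, -0.226, 0.08], [0, 0, -40, -0.05, 0.02, -0.226, 0.08], [0, 0, -46, -0.08, 0.03, -0.226, 0.08]],
])

```text
t: 6.52
eef_pos: [0.5793, -0.0486, 0.2522]
ee_rot: [-3.138, 0.004, -2.138]
force: [-0.7, -0.2, -0.2]
width: 0.035
```

Run:
```python
from h import *
tl([.62,-.02,.25],-1.371)
```

```text
rot [ -0.3   0.1 -43.9] shift [-0.046  -0.019   0.0024]
```

Request:
move_arm([
  [[0, 0, -6, -0.01, -0.005, 0, 0.08], [0, 0, -12, -0.02, -0.01, 0, 0.08], [0, 0, -18, -0.03, -0.015, 0, 0.08], [0, 0, -24, -0.046, -0.019, 0, 0.08], [0, 0, -30, -0.046, -0.019, 0, 0.08], [0, 0, -36, -0.046, -0.019, 0, 0.08], [0, 0, -42, -0.046, -0.019, 0, 0.08], [0, 0, -44, -0.046, -0.019, 0, 0.08], [0, 0, -44, -0.046, -0.019, 0, 0.08], [0, 0, -44, -0.046, -0.019, 0, 0.08]],
])

```text
t: 7.35
eef_pos: [0.6184, -0.0208, 0.2506]
ee_rot: [-3.14, 0.0, -1.376]
force: [0.6, 0.1, 1.0]
width: 0.0801
```

Run:
```python
from h import *
s=grab('wrist','w4'); print({k:np.round(s[k],3) for k in('t','eef_pos','ee_rot','force','q')})
```

```text
{'t': np.float64(7.35), 'eef_pos': array([ 0.618, -0.021,  0.251]), 'ee_rot': array([-3.14 ,  0.   , -1.376]), 'force': array([0.571, 0.067, 0.99 ]), 'q': array([ 0.282,  0.252, -0.084,  0.   , -1.233, -0.087])}
```

View pics/w4.png

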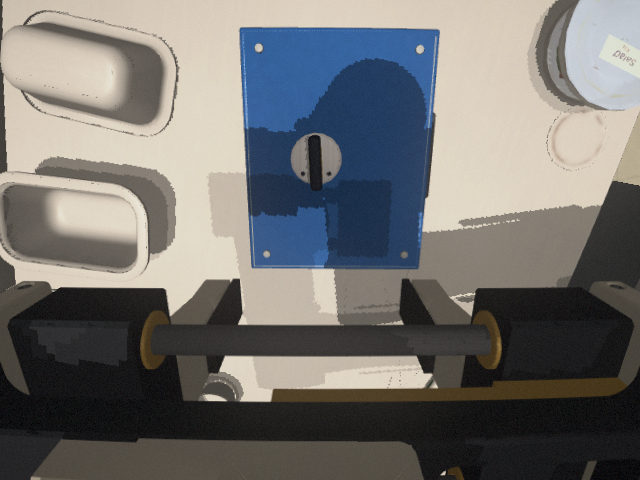

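The rosette is centred at about (316,159). The key's top edge runs from about (314,137) to (316,190). The plate corners are near (240,28), (439,29), (419,268) and (252,268), and the drawer lip shows flush at the right.

Run:
```python
from h import *
P=pix2z('w4',[(240,28),(439,29),(419,268),(252,268)],.075)[:,:2]  # BR,FR,FL,BL
x=(P[0]-P[1]+P[3]-P[2]);y=(P[3]-P[0]+P[2]-P[1])
print(P.round(3),np.linalg.norm(P[0]-P[1]),np.linalg.norm(P[3]-P[0]),'c',P.mean(0),'yaw',np.arctan2(x[1],x[0]),np.arctan2(-y[0],y[1]))
yaw=np.arctan2(-y[0],y[1]); k=P.mean(0)+.02*np.array([np.cos(yaw),np.sin(yaw)])
print('key by box',k,'rosette',pix2z('w4',[(316,159)],.08),'S',pix2z('w4',[(259,48),(420,49),(404,255),(266,254)],.077).round(3))
im=cv2.imread('pics/w4.png'); cv2.imwrite('pics/c4.png',cv2.resize(im[115:215,260:370],(660,600),interpolation=cv2.INTER_CUBIC))
```

```text
[[ 0.718 -0.169]
 [ 0.549 -0.202]
 [ 0.507  0.016]
 [ 0.676  0.05 ]] 0.17147684837048477 0.22215296358975403 c [ 0.6124584  -0.07622439] yaw 0.19464553935463969 0.19154795282284456
key by box [ 0.63209262 -0.07241681] rosette [[ 0.6322613  -0.07226595  0.08      ]] S [[ 0.699 -0.156  0.077]
 [ 0.562 -0.182  0.077]
 [ 0.526  0.004  0.077]
 [ 0.664  0.031  0.077]]
```

View pics/c4.png

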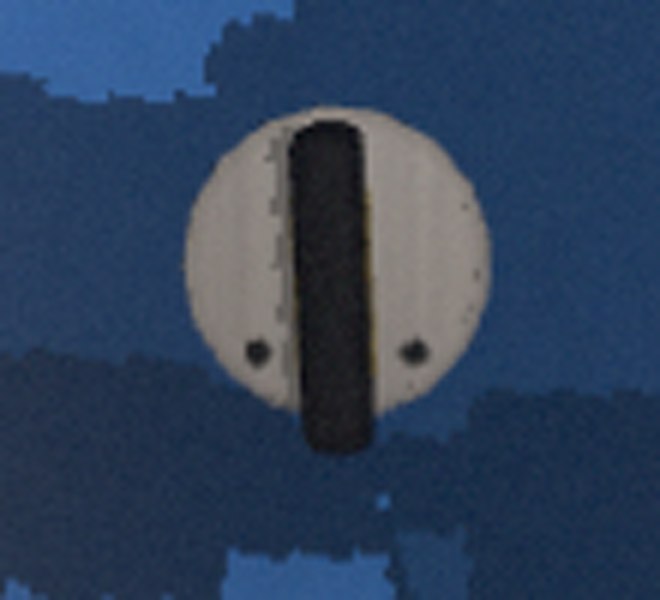

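Run:
```python
from h import *
a,b=pix2z('w4',[(314.5,136),(316.3,190)],.126); v=(b-a)[:2]; t=np.arctan2(-v[0],v[1])
print(a,b,np.linalg.norm(v),'mid',(a+b)/2,'yaw',t,'key',t-.192)
tl([.632,-.072,.16],t-np.pi/2); tl([.632,-.072,.092],t-np.pi/2)
```

```text
[ 0.63692667 -0.09339314  0.126     ] [ 0.62740163 -0.05182661  0.126     ] 0.04264390497637105 mid [ 0.63216415 -0.07260988  0.126     ] yaw 0.22526264832654977 key 0.033262648326549765
rot [-0.1  0.  -1.8] shift [ 0.0528 -0.0035  0.0906]
rot [-0.1  0.  -1.8] shift [ 0.0528 -0.0034  0.1586]
```

Request:
move_arm([
  [[0, 0, -1, 0.02, -0.001, 0.01, 0.05], [0, 0, -2, 0.04, -0.003, 0.035, 0.04], [0, 0, -2, 0.053, -0.0035, 0.06, 0.04], [0, 0, -2, 0.053, -0.0035, 0.085, 0.04], [0, 0, -2, 0.053, -0.0035, 0.11, 0.04], [0, 0, -2, 0.053, -0.0035, 0.135, 0.04], [0, 0, -2, 0.053, -0.0035, 0.15, 0.04], [0, 0, -2, 0.053, -0.0035, 0.158, 0.04], [0, 0, -2, 0.053, -0.0035, 0.158, 0.04], [0, 0, -2, 0.053, -0.0035, 0.158, 0.04]],
])

```text
t: 8.23
eef_pos: [0.6322, -0.0723, 0.0928]
ee_rot: [-3.141, -0.0, -1.34]
force: [-0.5, 0.2, 1.2]
width: 0.0403
```

Run:
```python
from h import *
s=grab('wrist','w5'); print({k:np.round(s[k],3) for k in('t','eef_pos','ee_rot','force','moment','width')})
```

```text
{'t': np.float64(8.233), 'eef_pos': array([ 0.632, -0.072,  0.093]), 'ee_rot': array([-3.141, -0.   , -1.34 ]), 'force': array([-0.545,  0.164,  1.151]), 'moment': array([ 0.023,  0.104, -0.005]), 'width': np.float64(0.04)}
```

View pics/w5.png

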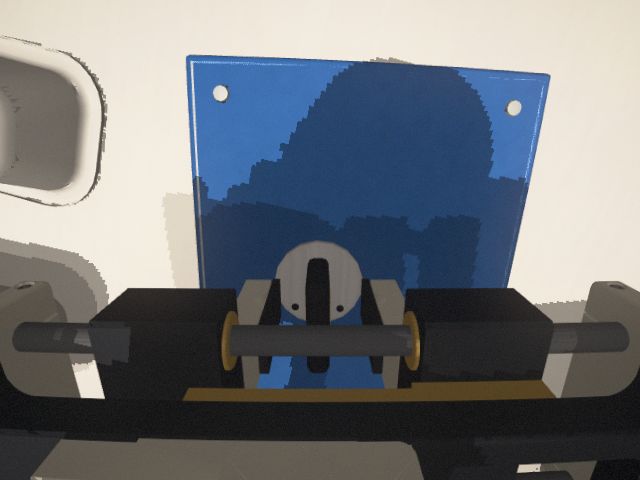

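The key stands between the fingers at (318,300). I'll close loosely, turn to about +0.40, then open a little.

Request:
move_arm([
  [[0, 0, 0, 0, 0, 0, 0.011], [0, 0, 0, 0, 0, 0, 0.011], [0, 0, 0, 0, 0, 0, 0.011], [0, 0, 0, 0, 0, 0, 0.011], [0, 0, 0, 0, 0, 0, 0.011], [0, 0, -5, 0, 0, 0, 0.011], [0, 0, -10, 0, 0, 0, 0.011], [0, 0, -15, 0, 0, 0, 0.011], [0, 0, -19, 0, 0, 0, 0.011], [0, 0, -22, 0, 0, 0, 0.011], [0, 0, -22, 0, 0, 0, 0.011]],
], force=3)

```text
t: 9.2
eef_pos: [0.6324, -0.0722, 0.0926]
ee_rot: [-3.14, -0.001, -0.953]
force: [2.5, 0.3, 0.4]
width: 0.0108
```

Request:
move_arm([
  [[0, 0, 0, 0, 0, 0, 0.022], [0, 0, 0, 0, 0, 0, 0.022], [0, 0, 0, 0, 0, 0, 0.022]],
])

```text
t: 9.45
eef_pos: [0.6312, -0.0724, 0.0921]
ee_rot: [3.141, 0.0, -0.957]
force: [-0.6, -0.1, 0.3]
width: 0.0212
```

Run:
```python
from h import *
s=grab('wrist','w6'); print({k:np.round(s[k],3) for k in('t','eef_pos','ee_rot','force','moment','width')})
im=cv2.imread('pics/w6.png'); cv2.imwrite('pics/c6.png',cv2.resize(im[215:400,220:430],None,fx=3,fy=3,interpolation=cv2.INTER_CUBIC))
```

```text
{'t': np.float64(9.45), 'eef_pos': array([ 0.631, -0.072,  0.092]), 'ee_rot': array([ 3.141,  0.   , -0.957]), 'force': array([-0.588, -0.078,  0.314]), 'moment': array([ 0.009,  0.167, -0.04 ]), 'width': np.float64(0.021)}
```

```bash
cat >> h.py <<'E'
def chk(fn):
    C,K,D=load(fn); im=cv2.imread(f'pics/{fn}.png').astype(int).max(2)
    s=monitor.get_state(); A=R.from_euler('xyz',s['ee_rot']); a=A.as_matrix()[:,0]; k=np.array([.632,-.072,0])
    print('proj up/down',proj(fn,[k+.022*a+[0,0,.126],k+.022*a+[0,0,.114]]).round(1).tolist())
    for u in(312,316,320,324): print(u,im[236:290:3,u])
E
python3 - <<'E'
from h import *
chk('w5');chk('w6')
E
```

```text
proj up/down [[297.8, 289.1], [299.6, 276.7]]
312 [ 80  83 101 122 118 123 119 118  16  22  25  27  22  24  22  21  23  27]
316 [ 84  83 107 120 122 122 121 103  25  27  26  26  24  26  28  26  30  25]
320 [ 85  82 103 118 119 119 121  99  30  28  27  27  24  25  27  30  29  29]
324 [ 81  81  94 119 120 121 120 119  25  23  27  22  24  19  26  18  32  23]
proj up/down [[316.4, 284.6], [316.7, 272.4]]
312 [ 80  82 115 117 101  22  27  25  22  22  23  27  26  26  28  26  27  26]
316 [ 82  83 115 114  95  16  27  22  23  25  29  13  28  23  25  23  26  28]
320 [ 83  84 114 116  94  27  26  29  22  26  20  23  27  28  25  29  28  20]
324 [ 83  84 106 116 119  29  21  25  20  29  28  20  24  23  27  25  29  28]
```

Run:
```python
from h import *
for fn in('w5','w6'):
    C=load(fn)[0]; a=C[:3,1].copy(); a[2]=0; a=-a/np.linalg.norm(a); k=np.array([.632,-.072,0])
    print(fn,proj(fn,[k+.022*a+[0,0,z] for z in(.126,.114,.094,.082)]).round(1).tolist())
```

```text
w5 [[318.6, 285.5], [318.8, 273.3], [319.0, 256.7], [319.1, 248.4]]
w6 [[316.4, 284.6], [316.7, 272.4], [317.1, 255.8], [317.3, 247.5]]
```

View pics/c6.png

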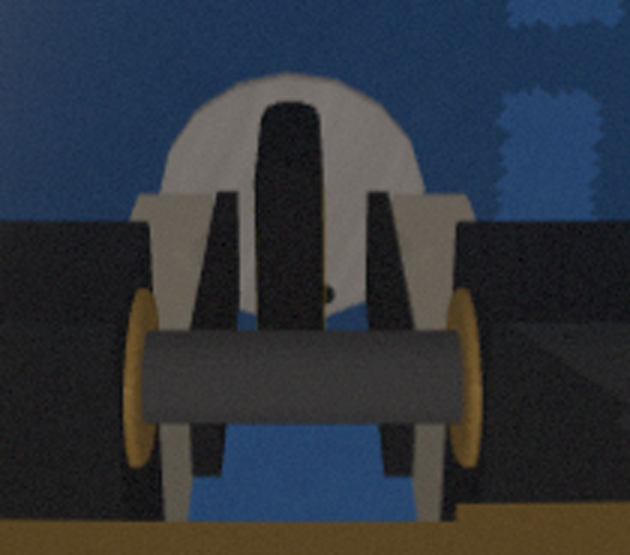

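The head's camera-side edge moved from v≈258 to 249. A 12 mm drop predicts about 8 px, so the key looks dropped. I'll open, retreat and check from further away.

Request:
move_arm([
  [[0, 0, 0, 0, 0, 0, 0.05], [0, 0, 0, 0, 0, 0, 0.05], [0, 0, 0, 0, 0, 0, 0.05], [0, 0, 0, 0, 0, 0, 0.05], [0, 0, 0, 0, 0, -0.015, 0.05], [0, 0, 0, 0, 0, -0.04, 0.05], [0, 0, 0, 0, 0, -0.07, 0.06], [0, 0, 0, -0.01, 0, -0.1, 0.08], [0, 0, 0, -0.03, 0, -0.13, 0.08], [0, 0, 0, -0.055, 0, -0.155, 0.08], [0, 0, 0, -0.07, 0, -0.16, 0.08], [0, 0, 0, -0.07, 0, -0.16, 0.08]],
])

```text
t: 10.5
eef_pos: [0.5912, -0.0133, 0.2556]
ee_rot: [-3.136, -0.002, -0.954]
force: [0.1, 0.0, -1.1]
width: 0.0789
```

Run:
```python
from h import *
s=grab('wrist','w7');grab('side','d7'); print({k:np.round(s[k],3) for k in('t','eef_pos','ee_rot','force')})
a=cv2.imread('pics/w7.png');b=cv2.imread('pics/d7.png')[160:280,245:435];c=cv2.imread('pics/d0.png')[160:280,245:435]
b=cv2.resize(np.vstack([b,c]),(400,480),interpolation=3)
cv2.imwrite('pics/c7.png',np.hstack([a[:,120:520],b]))
print('w7 centre up/down',[proj('w7',[[.632,-.072,z]]).round(1).tolist() for z in(.126,.114,.08)])
```

```text
{'t': np.float64(10.5), 'eef_pos': array([ 0.591, -0.013,  0.256]), 'ee_rot': array([-3.136e+00, -2.000e-03, -9.540e-01]), 'force': array([ 0.146,  0.011, -1.137])}
w7 centre up/down [[[321.1, 140.0]], [[321.2, 139.5]], [[321.3, 138.4]]]
```

View pics/c7.png

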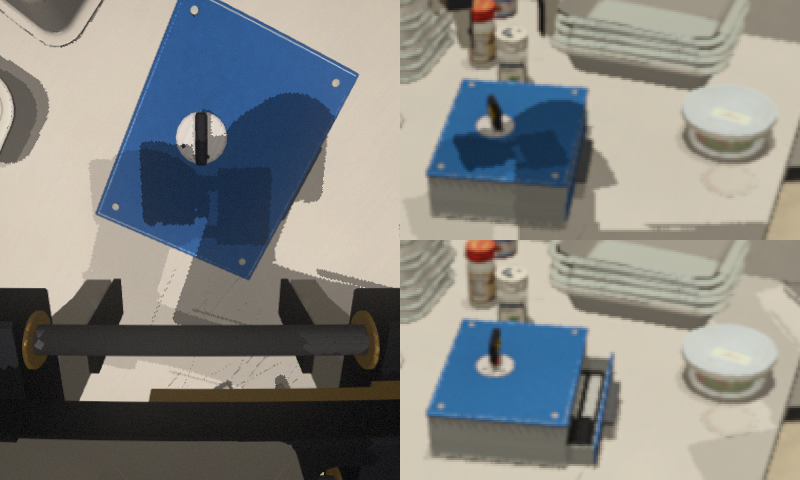

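The side view shows the drawer shut, the head lower and no red band. The tub and jar look unmoved. A numeric check of the head height, the red band and the bystanders follows.

Run:
```python
from h import *
k=np.array([.632,-.072,0])
grab('scene','s7')
for fn in('d0','d7'):
    im=cv2.imread(f'pics/{fn}.png').astype(int); r=im[195:232,275:305]; red=(r[...,2]>r[...,1]*1.8)&(r[...,2]>r[...,0]*1.8)&(r[...,2]>70)
    dk=r.max(2)<60; v,u=np.where(dk)
    print(fn,'red',red.sum(),'dark top v',195+v.min() if len(v) else None,'n',dk.sum(),proj(fn,[k+[0,0,z] for z in(.126,.114,.082)]).round(1).tolist())
for n in 'ds':
    d=cv2.absdiff(cv2.imread(f'pics/{n}0.png'),cv2.imread(f'pics/{n}7.png')).max(2)
    for nm,p in(('ram',[.708,.284,.02]),('jar',[.683,-.27,.06]),('tub',[.36,-.235,.03])):
        u,v=proj(f'{n}7',[p])[0].astype(int); print(n,nm,u,v,np.median(d[v-12:v+12,u-12:u+12]),d[v-12:v+12,u-12:u+12].max())
```

```text
d0 red 2 dark top v 205 n 47 [[290.6, 207.5], [290.8, 211.3], [291.2, 221.1]]
d7 red 0 dark top v 209 n 55 [[290.6, 207.5], [290.8, 211.3], [291.2, 221.1]]
d ram 206 322 5.0 6
d jar 299 187 5.0 49
d tub 401 221 5.0 6
s ram 191 233 22.0 26
s jar 386 165 46.0 100
s tub 433 268 10.0 90
```

```bash
python3 -c "
from station import arm; print(arm.job_done())"
```

```text
the job is handed in; nothing more can be done
None
```

The drawer is shut and the box is locked. I handed the job in at about 10.6 s.

- **Drawer:** I pushed the pull lip with the closed fingers until it stopped moving and the push force rose from about 2 N to about 10 N. The last side and wrist views show it flush.
- **Key:** I held it loosely and turned it to about +0.4 rad, where it dropped on the first try, so it needed no turning back. I then opened the fingers and moved the gripper clear.
- **Lock checks:** In the side view the head's top is 4 px lower, which matches the predicted 12 mm drop. In the wrist view its near edge moved about 9 px, against 8 px predicted. The red band no longer shows, but it covered only 2 pixels in that view to begin with, so that check is weak.
- **Bystanders:** The side view shows the ramekin, jar and tub where they were. The scene camera's before-and-after comparison did differ at all three; I put that down to the arm and its shadow but did not look at that picture.

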